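Eject the spent reagent cartridge and stop it with the other finger

TASK

The blue reagent cartridge in the bench water analyser is spent. Press the orange eject key with one fingertip while the other finger stands in front of the bay, so that the cartridge springs out against that finger and is stopped there with its lug past the latch but its tail still between the guide walls; keep the key down until it has stopped, then let the key up and come away, leaving the cartridge lying flat and at rest on the slide. Do not pick the cartridge up, and leave the jar, bottle and caddy where they are.

Things in the scene. Friction and masses are not known exactly. Their poses are not given: they have to be found in the camera images.
- analyser: Bench water analyser, fixed. Origin on the bench below the middle of the seated cartridge, z up; the cartridge is ejected along -x, roughly towards the robot. In mm: base plate x -115 to 155, y -38 to 77, 10 thick; white case with screen x -25 to 155, y -185 to -34, 40 high in front, 80 behind; ejector housing behind the bay 40 high; key housing left of the slide, y 35 to 75, 18 high
- cartridge_mid (a point): Centre of the loose blue cartridge, 80 (x) x 40 x 30 (z) mm, 70 g, label and red dots on top, a 10 mm latch lug on its left (+y) side near the front. Seated: at (0, 0, 25) mm in the analyser's frame, front face at x -40. A 5 N spring behind it has 14 mm of stroke. With the key down it shoots out at about 1 m/s and slides off unless stopped. Over 14 mm out its lug is past the latch
- stop_zone (a point): Fixed point over the middle line of the steel slide, 38 mm before the seated cartridge's front, at (-78, 0, 24) mm in the analyser's frame: a finger here stops it about 25 to 30 mm out (stopped under 14 it stays pressed by the spring). Slide's top z 10, kerbs at y +/-22 up to z 14, open above. Guide walls 28 mm high end at x -39 (right) and -18 (left): the tail is between both up to 58 mm out
- key_top (a point): Middle of the top of the orange eject key, a pad 40 (x) x 26 (y) mm, left of the slide, at (-78, 55, 26) mm in the analyser's frame when up: level with stop_zone in x and 55 mm beside it. It moves straight down. A fingertip pressing it and a second one at equal height over the slide both fit: the second is then 9 to 16 mm above the slide and well below the cartridge's top (z 40)
- eject_key (a joint): Travel of the eject key downwards in m: 0 up, 0.007 fully down; the latch lets go at about 0.004. A spring brings it back: 2 N to start, about 4 N fully down; the loaded latch adds some 2 to 4 N until it lets go
- white_jar: Bystander: white plastic jar, 60 mm across, 105 mm high, loose; origin under its middle
- sample_bottle: Bystander: clear sample bottle with blue cap, 56 mm across, 125 mm high, loose; origin under its middle
- steel_caddy: Bystander: steel tea caddy, 68 mm across, 103 mm high, loose; origin under its middle
There are look-alikes about, which are no part of the job. What is shaped like the part that bears cartridge_mid but yellow is not meant.

How it is judged:
On the way:
1. with the key held down, the cartridge has sprung out past its latch and been stopped, its tail still in the bay (value of joint eject_key above 0.003 m and x of cartridge_mid in the frame of analyser between -0.06 and -0.013 m and linear speed of cartridge below 0.03 m/s), for 0.1 s.
At the end, for the whole second after the job is handed in: The cartridge lies flat (within 5 degrees) and still on the slide, 13 to 60 mm out of its seat and within 6 mm of the middle line, and the eject key is back up (within 1.5 mm) (x of cartridge_mid in the frame of analyser between -0.06 and -0.013 m and y of cartridge_mid in the frame of analyser between -0.006 and 0.006 m and z of cartridge_mid in the frame of analyser between 0.021 and 0.029 m and angle between cartridge_mid's own z axis and vertical below 0.08 rad and linear speed of cartridge below 0.01 m/s and value of joint eject_key below 0.0015 m); the robot touches nothing.
It fails at once if the cartridge gets away: more than 60 mm out of its seat (x of cartridge_mid in the frame of analyser below -0.06 m).
It fails at once if the cartridge is picked up (raised more than 8 mm) (z of cartridge_mid in the frame of analyser above 0.033 m).
It fails at once if a bystander is moved more than 20 mm or tipped (distance of any of white_jar, sample_bottle, steel_caddy from where it was at the start of the episode above 0.02 m or angle between any of white_jar, sample_bottle, steel_caddy's own z axis and vertical above 0.3 rad).
It also fails if it takes over 32 s, if anything falls off the work surface, if the arm or the gripper's body presses on something with over 40 N, if the wrist force passes 120 N, or if a joint passes its speed limit or range.

ROBOT

A 7-joint arm with a two-finger parallel gripper is mounted at the origin on the work surface. World frame = base frame: x ahead of the robot, y to its left, z up, the work surface at z = 0. Lengths are in m, angles in rad, forces in N, time in s.
With the tool pointing down it reaches from about 0.35 to 0.9 m from the base axis. Payload 8.1 kg.
Tool frame: the origin (TCP) lies midway between the tips of the shut fingers; the grasp point (between the pads) lies 19 mm behind it; z points along the fingers, y is the direction in which the jaws open and shut (so a half turn about z gives the same grasp; the last joint's range is limited). The gripper opens to 92 mm and grips with 3 to 60 N. Pads are 19 mm wide; open, the fingers measure 130 mm over their backs; the gripper's body (75 mm by 190 mm) begins 47 mm behind the grasp point.
Start: joints at [-1.333, 0.434, 0.025, 1.573, -0.012, 1.134, -0.075], TCP at [0.209, 0.589, 0.227] pointing down, gripper open.
Joint ranges: [-2.62, 2.62], [-0.44, 2.09], [-1.27, 1.32], [0.08, 2.57], [-1.32, 4.46], [0.12, 2], [-2.74, 2.74]. Speed limits (rad/s): [2.22, 2.22, 3.01, 3.01, 3.14, 3.14, 3.14].

INTERFACE

Orientations are given as a unit quaternion [x, y, z, w].
In Python, from workcell import status, cams, order gives the robot as it stands.
- The arm moves only by the shell command python3 -m inch 'ROWS' [FORCE]. ROWS is JSON, a list of rows, each a list of 3 entries, a list of its own where there are three numbers: the shift along the tool's x, y, z in cm, then the turn about the tool's z in rad, then the closure, from 0 (fully open) to 1 (shut). A call has 1 to 12 rows; each row shifts and turns the pose as measured when the row begins, along the tool's axes as they then stand; what a row does not reach is not made up. A row lasts 1/10 s, in which the tool goes at most 50 mm and 8.59 degrees, less where a joint would pass 70% of its speed; a pose out of reach is approached as far as the arm can. A call is refused whole if a number of a shift passes 5 or a number of a turn 0.15, either way. A call with a gripper value outside its range is refused whole. The fingers move at their own pace and stop on an object; FORCE is the grip in N (left out, the last holds). Time passes only in rows, so rows that do not move let the fingers close. It gives the time, the measured TCP pose, the force and the opening at its end, in the units of the state.
- status.observe(): the state, without advancing time (a new reading comes with each control period).
- cams.grab_frame(name): name is "scene" or "top"; returns the picture (420x560x3 uint8, red, green, blue); there is no depth.
- cams.camera_model(name): a dict with "fx", "fy", "cx", "cy" (pixels), "dist_coeffs" ([k1, k2, p1, p2, k3] as OpenCV has them; the pictures are not rectified), "xyz" and "attitude" of the camera in the world. Camera axes: x right, y down, z forward; pixel columns grow to the right and rows downward; lengths in m; the calibration is good to about 2 mm. A picture is of the moment at which its call begins. camera_model takes no time and is no camera call.
- order.hand_in(): hands the job in, once; it reports no verdict.
The state is a dict: "time_s": time; "qpos": joint angles; "joint_velocities": joint speeds; "joint_efforts": joint torques, N m; "ee_pos": TCP position; "tcp_rot": TCP orientation; "ft_force": force on the tool from outside, world axes, zero at the start; "wrist_torque": the same for the moment, N m; "finger_gap": finger opening in m.
Only numpy, scipy, OpenCV 4.12 (cv2) and the standard library are available. Lean on these libraries where they do the work, as an engineer would, in place of code of your own. Each camera call takes 0.05 s, during which the arm holds its last target. There are 200 camera calls.

## Working session

There is one attempt and no reset: what is moved stays moved. The work goes in short steps, Python scripts to look and compute and a shell command to move; the robot and the scene stay as the last step left them, time stands still between calls to the robot, and variables do not carry over. Pictures are saved under pics/ and viewed, about 8 in all and at most 12, crops included, and the job is handed in when it is done.

```bash
mkdir -p pics; ls; python3 - <<'E'
from workcell import status,cams
import cv2
print(status.observe())
for n in("scene","top"):
    print(n,cams.camera_model(n)); cv2.imwrite(f"pics/{n}0.png",cams.grab_frame(n)[:,:,::-1])
E
```

```text
pics
{'time_s': 0.0, 'qpos': array([-1.33258155,  0.43520042,  0.02497492,  1.57410049, -0.01162773,
        1.13400804, -0.0750925 ]), 'joint_velocities': array([ 0.00047466, -0.00095707,  0.00041473, -0.00028859, -0.00098563,
        0.00019451, -0.0006285 ]), 'joint_efforts': array([ 3.56133150e-04, -6.67865467e+01,  9.85179283e-01, -3.14469445e+01,
       -6.05366053e-02,  4.32965707e-02,  1.45426866e-04]), 'ee_pos': array([0.20878315, 0.58854681, 0.2259577 ]), 'tcp_rot': array([ 1.69621181e-01,  9.85509025e-01, -7.81976762e-04, -7.47605423e-05]), 'ft_force': array([0.63600875, 0.72765007, 0.577398  ]), 'wrist_torque': array([ 0.08171669, -0.02590796,  0.03074737]), 'finger_gap': 0.09149828828110508}
scene {'fx': 522.0045569046123, 'fy': 522.0045569046123, 'cx': 281.8529901671564, 'cy': 203.93170949521684, 'dist_coeffs': array([-0.11411675,  0.        ,  0.        ,  0.        ,  0.        ]), 'xyz': array([1.19112315, 0.54952636, 0.97464715]), 'attitude': array([ 0.40782521,  0.84334663, -0.3185642 , -0.1447823 ])}
top {'fx': 532.4923040768584, 'fy': 532.4923040768584, 'cx': 269.31196626423434, 'cy': 203.7431746704141, 'dist_coeffs': array([-0.09087709,  0.        ,  0.        ,  0.        ,  0.        ]), 'xyz': array([0.41214644, 0.07033558, 1.08944203]), 'attitude': array([ 0.71305968, -0.69686236,  0.06354542, -0.04348242])}
```

View pics/top0.png

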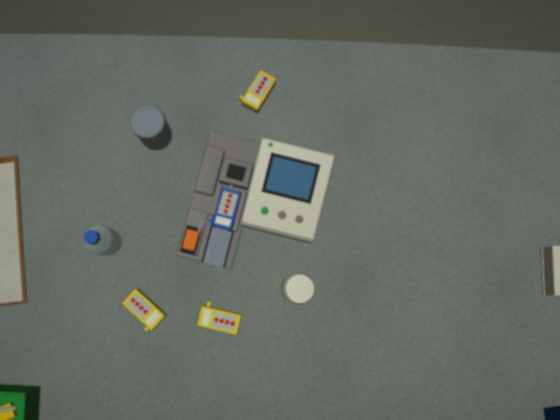

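View pics/scene0.png

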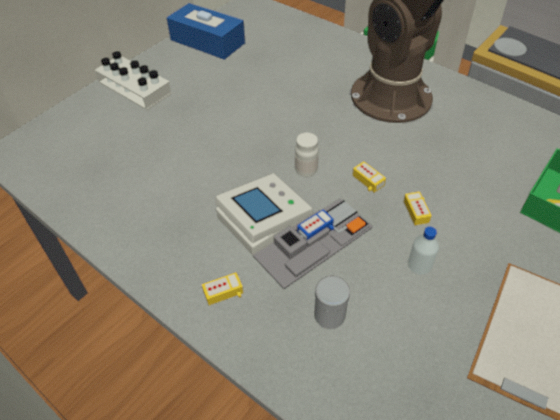

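The top view shows the analyser at about px (255,200), the blue cartridge at (227,208), the orange key at (190,240) and the slide's end at (217,262). The jar is at (299,289), the bottle at (96,239) and the caddy at (149,122). I'll zoom in for corners.

```bash
python3 - <<'E'
import cv2
for n,(x,y,w,h,s) in {"top":(170,125,170,150,4.7),"scene":(210,170,170,120,4.7)}.items():
    im=cv2.imread(f"pics/{n}0.png")[y:y+h,x:x+w]
    im=cv2.resize(im,None,fx=s,fy=s,interpolation=cv2.INTER_CUBIC)
    for k in range(0,w,10): 
        cv2.line(im,(int(k*s),0),(int(k*s),6 if k%50 else 14),(0,0,255),1); 
        if k%20==0: cv2.putText(im,str(x+k),(int(k*s),24),0,.4,(0,255,255),1)
    for k in range(0,h,10):
        cv2.line(im,(0,int(k*s)),(6,int(k*s)),(0,0,255),1)
        if k%20==0: cv2.putText(im,str(y+k),(8,int(k*s)+4),0,.4,(0,255,255),1)
    cv2.imwrite(f"pics/{n}1.png",im)
E
```

```text
(no output)
```

View pics/top1.png

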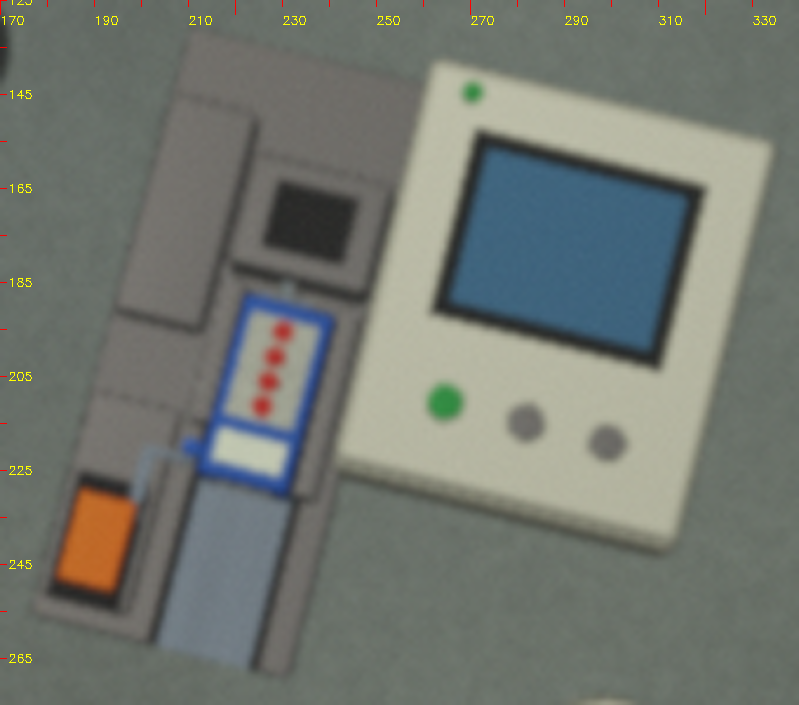

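View pics/scene1.png

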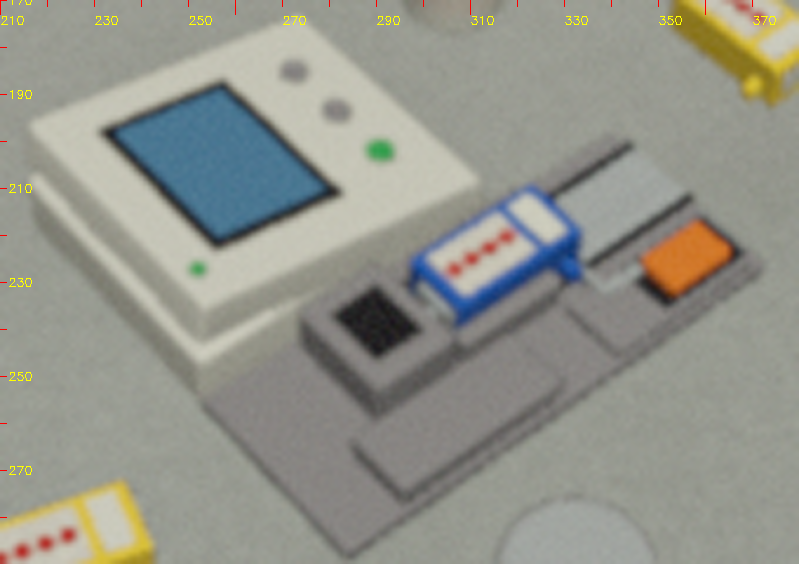

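The crops show these points clearly:
- **Cartridge top:** corners near px (222,188), (242,193), (231,231) and (213,226) in the top view.
- **Key:** centre near (190.5,240).
- **Slide end:** (203,262) to (224,268).

I'll fit the analyser's x, y and yaw to points from both cameras.

```bash
cat > h.py <<'E'
import numpy as np,cv2
from scipy.spatial.transform import Rotation as R
from scipy.optimize import least_squares
from workcell import status,cams
def proj(n,P):
    c=cams.camera_model(n); Rc=R.from_quat(c["attitude"]).as_matrix().T
    K=np.array([[c["fx"],0,c["cx"]],[0,c["fy"],c["cy"]],[0,0,1]])
    return cv2.projectPoints(np.asarray(P,float).reshape(-1,3),cv2.Rodrigues(Rc)[0],-Rc@c["xyz"],K,c["dist_coeffs"])[0].reshape(-1,2)
def world(p,P): # p=x,y,yaw
    c,s=np.cos(p[2]),np.sin(p[2]); P=np.asarray(P,float).reshape(-1,3)
    return P@np.array([[c,s,0],[-s,c,0],[0,0,1]])+[p[0],p[1],0]
E
cat > fit.py <<'E'
from h import *
box=lambda x,y,hx,hy,z:[[x+hx,y+hy,z],[x+hx,y-hy,z],[x-hx,y-hy,z],[x-hx,y+hy,z]]
M=np.array(box(0,0,40,20,40)+box(-78,55,20,13,26)+[[155,77,10],[-115,-38,10]])/1e3
T=np.array([[245,295],[337,318],[288,495],[200,474],[80,487],[140,503],[113,595],[53,580],[190,36],[290,674]])/4.7+[170,125]
M2=np.array(box(0,0,40,20,40)+box(-78,55,20,13,26)+[[155,77,0]])/1e3
S=np.array([[455,308],[413,262],[532,188],[580,232],[672,298],[643,262],[700,218],[735,247],[348,557]])/4.7+[210,170]
r1=lambda p:(proj("top",world(p,M))-T).ravel()
r2=lambda p:(proj("scene",world(p,M2))-S).ravel()
for nm,f in (("top",r1),("scene",r2),("both",lambda p:np.r_[r1(p),r2(p)])):
    q=least_squares(f,[.45,.1,-.2],loss="soft_l1").x
    print(nm,q.round(4),np.abs(f(q)).max().round(2)); print(f(q).reshape(-1,2).round(1).tolist())
a=q; print("stop,key,cart",world(a,[[-.078,0,.024],[-.078,.055,.026],[0,0,.025]]).round(4).tolist())
s=status.observe(); print(R.from_quat(s["tcp_rot"]).as_matrix().round(3).tolist(),s["ee_pos"].round(4))
E
python3 fit.py
```

```text
top [ 0.5607  0.1264 -0.223 ] 1.95
[[0.1, -0.7], [-0.1, -0.8], [0.2, 0.2], [-0.6, -0.2], [-0.1, 0.6], [-0.3, 0.3], [0.3, 0.2], [0.4, 0.2], [0.3, -2.0], [-0.3, 1.8]]
scene [ 0.563   0.1269 -0.2366] 1.55
[[1.0, 0.8], [-1.2, -0.3], [0.0, -1.1], [1.1, -0.2], [0.8, -1.5], [-0.6, -0.8], [-0.2, 0.3], [0.0, 0.9], [-0.9, 1.6]]
both [ 0.5613  0.1264 -0.2273] 2.36
[[0.2, -1.0], [-0.0, -1.0], [0.2, -0.0], [-0.7, -0.6], [-0.1, 0.1], [-0.3, -0.1], [0.1, -0.3], [0.3, -0.3], [0.7, -2.3], [-0.5, 1.5], [1.4, 0.2], [-0.9, -0.8], [0.1, -1.7], [1.3, -0.9], [1.1, -2.4], [-0.4, -1.5], [-0.1, -0.5], [0.2, -0.0], [0.1, 1.2]]
stop,key,cart [[0.4853, 0.1439, 0.024], [0.4977, 0.1975, 0.026], [0.5613, 0.1264, 0.025]]
[[-0.942, 0.334, -0.0], [0.334, 0.942, -0.001], [-0.0, -0.001, -1.0]] [0.2088 0.5886 0.226 ]
```

The fit agrees to within 2–3 mm, and the midpoint for the TCP works out at world (0.4915, 0.171). The finger centres need to be 55 mm apart, which is a gap of about 36 mm or closure of about 0.61. I'll turn, then fly over at the current height, which clears everything.

```bash
python3 -m inch '[[[0,0,0],-0.114,0.61],[[-3.3,-3.1,0],0,0.61],[[-3.3,-3.1,0],0,0.61],[[-3.3,-3.1,0],0,0.61],[[-3.3,-3.1,0],0,0.61],[[-3.3,-3.1,0],0,0.61],[[-3.3,-3.1,0],0,0.61],[[-3.3,-3.1,0],0,0.61],[[-3.3,-3.1,0],0,0.61],[[0,0,0],0,0.61],[[0,0,0],0,0.61]]' 20
cat > off.py <<'E'
from h import *
a=[.5613,.1264,-.2273]
s=status.observe(); Rt=R.from_quat(s["tcp_rot"]).as_matrix()
for t in([-.078,.0275,.024],): print("to go, tool cm",(Rt.T@(world(a,t)[0]-s["ee_pos"])*100).round(2))
y=Rt[:,1]; print("turn tool z",(np.arctan2(y[1],y[0])-(np.pi/2+a[2])).round(4),"t",s["time_s"],"gap",s["finger_gap"],"F",s["ft_force"].round(1),s["ee_pos"].round(4),"tilt",Rt[:,2].round(4))
E
python3 off.py
python3 - <<'E'
from h import *
a=[.5613,.1264,-.2273]
for n,z,p in(("jar",.105,(299,289)),("bottle",.125,(93,238)),("caddy",.103,(149,122))):
    q=least_squares(lambda q:(proj("top",world(a,[*q,z]))-p).ravel(),[0,0]).x; print(n,q.round(3))
E
```

```text
time_s: 1.2
ee_pos: [0.4162, 0.2758, 0.2218]
tcp_rot: [0.11, 0.994, -0.004, -0.002]
ft_force: [0.5, -0.1, 0.1]
finger_gap: 0.0359
to go, tool cm [-9.71 -8.46 19.81]
turn tool z 0.0073 t 1.2 gap 0.03587829757727303 F [ 0.5 -0.1  0.1] [0.4162 0.2758 0.2218] tilt [-0.005  -0.0065 -1.    ]
jar [-0.12  -0.172]
bottle [-0.124  0.215]
caddy [0.117 0.183]
```

```bash
python3 -m inch '[[[-3.2,-2.8,0],0.007,0.61],[[-3.2,-2.8,0],0,0.61],[[-3.2,-2.8,0],0,0.61],[[0,0,4],0,0.61],[[0,0,4],0,0.61],[[0,0,3],0,0.61],[[0,0,0],0,0.61]]'; python3 off.py
```

```text
time_s: 1.9
ee_pos: [0.492, 0.1773, 0.1091]
tcp_rot: [0.107, 0.994, -0.002, -0.001]
ft_force: [-1.8, 0.0, 0.9]
finger_gap: 0.0361
to go, tool cm [-0.11 -0.62  8.51]
turn tool z 0.0124 t 1.9 gap 0.03605503309657587 F [-1.8  0.   0.9] [0.492  0.1773 0.1091] tilt [-0.0027 -0.0031 -1.    ]
```

```bash
python3 -m inch '[[[-0.1,-0.6,2],0.012,0.61],[[0,0,3],0,0.61],[[0,0,2],0,0.61],[[0,0,0],0,0.61],[[0,0,0],0,0.61]]'; python3 off.py; python3 - <<'E'
from h import *
out=[]
for n,(x,y,w,h) in {"scene":(270,170,110,85),"top":(170,185,110,85)}.items():
    im=cams.grab_frame(n)[y:y+h,x:x+w,::-1]
    out.append(cv2.resize(im,None,fx=3.6,fy=3.6,interpolation=cv2.INTER_CUBIC))
cv2.imwrite("pics/a.png",np.hstack(out))
E
```

```text
time_s: 2.4
ee_pos: [0.493, 0.1782, 0.0424]
tcp_rot: [0.109, 0.994, 0.001, 0.0]
ft_force: [0.3, -0.1, -0.1]
finger_gap: 0.0358
to go, tool cm [-0.01 -0.77  1.84]
turn tool z 0.0079 t 2.4 gap 0.03579645256320453 F [ 0.3 -0.1 -0.1] [0.493  0.1782 0.0424] tilt [ 5.0e-04  1.1e-03 -1.0e+00]
```

View pics/a.png

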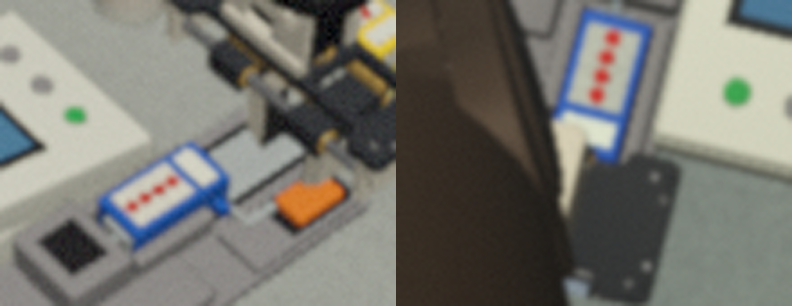

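The scene view (left) shows one finger just above the key and the other over the slide, ahead of the cartridge. The TCP is still 8 mm too far left, so I'll correct that first and let it settle.

```bash
python3 -m inch '[[[0,-0.8,0],0.008,0.61],[[0,0,0],0,0.61],[[0,0,0],0,0.61]]'; python3 off.py
```

```text
time_s: 2.8
ee_pos: [0.4929, 0.1706, 0.0456]
tcp_rot: [0.114, 0.993, 0.002, 0.002]
ft_force: [-0.6, 0.3, 0.4]
finger_gap: 0.0354
to go, tool cm [ 0.15 -0.02  2.16]
turn tool z -0.0008 t 2.8 gap 0.03543443274662753 F [-0.6  0.3  0.4] [0.4929 0.1706 0.0456] tilt [ 0.0054  0.0036 -1.    ]
```

```bash
python3 -m inch '[[[0.1,0,0.8],0,0.61],[[0,0,0.6],0,0.61],[[0,0,0],0,0.61]]'; python3 off.py
```

```text
time_s: 3.1
ee_pos: [0.4923, 0.1708, 0.031]
tcp_rot: [0.114, 0.993, 0.002, 0.003]
ft_force: [0.9, 1.1, -0.1]
finger_gap: 0.0352
to go, tool cm [ 0.08 -0.03  0.7 ]
turn tool z -0.0012 t 3.1 gap 0.03524796279745308 F [ 0.9  1.1 -0.1] [0.4923 0.1708 0.031 ] tilt [ 0.0064  0.0041 -1.    ]
```

```bash
python3 -m inch '[[[0.1,0,0.4],0,0.61],[[0,0,0.4],0,0.61],[[0,0,0.3],0,0.61],[[0,0,0.1],0,0.61]]'; python3 off.py
```

```text
time_s: 3.5
ee_pos: [0.4914, 0.1712, 0.0186]
tcp_rot: [0.114, 0.993, 0.002, 0.003]
ft_force: [-6.2, -1.9, 27.7]
finger_gap: 0.0356
to go, tool cm [-0.02 -0.03 -0.54]
turn tool z -0.0013 t 3.5 gap 0.035644822428866844 F [-6.2 -1.9 27.7] [0.4914 0.1712 0.0186] tilt [ 0.0061  0.0042 -1.    ]
```

The key is at its bottom stop: z is 0.0186 m, with 28 N up and −6 N in x, which suggests the cartridge hit the finger. I'll hold it, then look.

```bash
python3 -m inch '[[[0,0,0],0,0.61],[[0,0,0.05],0,0.61],[[0,0,0.05],0,0.61]]'; python3 off.py; python3 - <<'E'
from h import *
x,y,w,h=270,170,110,85
im=cams.grab_frame("scene")[y:y+h,x:x+w,::-1]
im2=cams.grab_frame("top")[185:270,170:280,::-1]
cv2.imwrite("pics/b.png",np.hstack([cv2.resize(i,None,fx=3.6,fy=3.6,interpolation=cv2.INTER_CUBIC) for i in(im,im2)]))
E
```

```text
time_s: 3.8
ee_pos: [0.4913, 0.1711, 0.019]
tcp_rot: [0.114, 0.993, 0.003, 0.003]
ft_force: [-3.4, -0.9, 12.8]
finger_gap: 0.0359
to go, tool cm [-0.03 -0.03 -0.5 ]
turn tool z -0.0014 t 3.8 gap 0.03591697336951657 F [-3.4 -0.9 12.8] [0.4913 0.1711 0.019 ] tilt [ 0.0062  0.0049 -1.    ]
```

View pics/b.png

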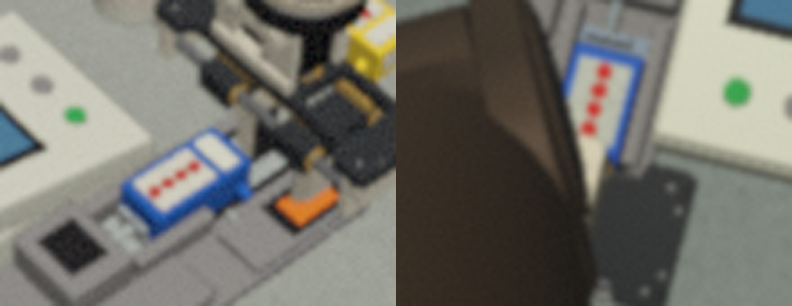

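The cartridge has sprung out and now rests near the finger, with the key pressed. I'll measure the distance from the red dots in the top view, before against now.

```bash
cat > m.py <<'E'
from h import *
a=[.5613,.1264,-.2273]
def dots(im,n,x,y,w,h):
    c=im[y:y+h,x:x+w].astype(float); wt=np.clip(c[:,:,2]-np.maximum(c[:,:,0],c[:,:,1])-40,0,None)
    if n=="scene": wt[:, :]*= (c[:,:,1]<110)
    v,u=np.mgrid[y:y+h,x:x+w]; p=np.array([(wt*u).sum(),(wt*v).sum()])/wt.sum()
    return least_squares(lambda q:(proj(n,world(a,[*q,.04]))-p).ravel(),[0,0]).x*1000
for n,r in(("top",(208,185,40,50)),("scene",(290,200,50,38))):
    d0=dots(cv2.imread(f"pics/{n}0.png"),n,*r); d1=dots(cams.grab_frame(n)[:,:,::-1],n,*r)
    print(n,"shift mm",(d1-d0).round(1),d0.round(1))
E
python3 m.py
```

```text
top shift mm [-18.2  -0.5] [10.   1.6]
scene shift mm [-18.6  -0.6] [10.6 -2. ]
```

```bash
python3 -m inch '[[[0,0,0.05],0,0.61],[[0,0,0.05],0,0.61],[[0,0,0],0,0.61]]'; python3 m.py
```

```text
time_s: 4.3
ee_pos: [0.4913, 0.1712, 0.0192]
tcp_rot: [0.114, 0.993, 0.003, 0.003]
ft_force: [-1.4, -1.1, 2.7]
finger_gap: 0.0356
top shift mm [-18.4  -0.5] [10.   1.6]
scene shift mm [-18.7  -0.6] [10.6 -2. ]
```

It is at rest 18.5 mm out with the key still down. I'll ease the finger off the cartridge, then lift straight up.

```bash
python3 -m inch '[[[0.3,0,0],0,0.61],[[0,0,-0.5],0,0.61],[[0,0,-1],0,0.61],[[0,0,-3],0,0.61],[[0,0,-4],0,0.61],[[0,0,-4],0,0.61],[[0,0,0],0,0.61],[[4,3,0],0,0.61],[[4,3,0],0,0.61],[[4,3,0],0,0.61],[[0,0,0],0,0.61],[[0,0,0],0,0.61]]'; python3 m.py; python3 - <<'E'
from h import *
im=cams.grab_frame("top")[:,:,::-1]; im2=cams.grab_frame("scene")[:,:,::-1]
cv2.imwrite("pics/c.png",np.hstack([cv2.resize(i,None,fx=2.6,fy=2.6,interpolation=cv2.INTER_CUBIC) for i in(im[120:320,80:230],im2[120:320,260:410])]))
E
```

```text
time_s: 5.6
ee_pos: [0.388, 0.288, 0.1521]
tcp_rot: [0.115, 0.993, 0.003, 0.003]
ft_force: [0.1, 0.4, -0.6]
finger_gap: 0.036
top shift mm [-18.4  -0.5] [10.   1.6]
scene shift mm [-17.4  -0.5] [10.6 -2. ]
```

View pics/c.png

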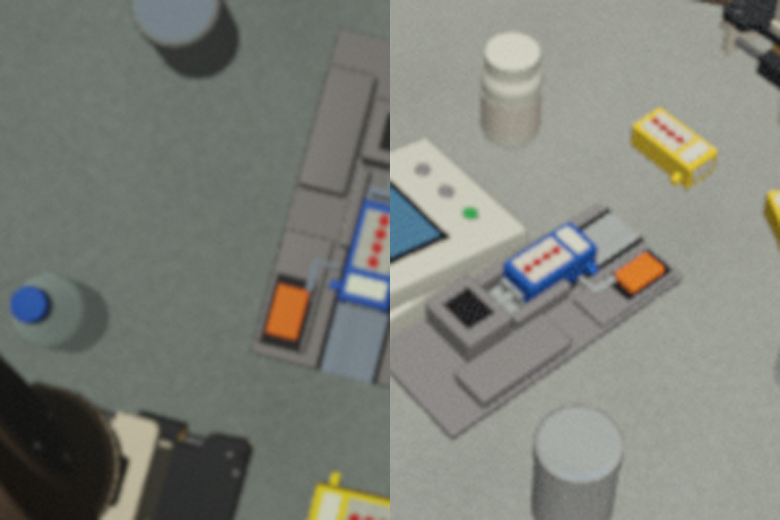

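The cartridge lies straight on the slide with its tail between the walls. The key looks up, the bystanders look undisturbed, and the gripper is clear with no contact force. Handing in.

```bash
python3 -c "
from workcell import order,status
s=status.observe();print(s['time_s'],abs(s['joint_velocities']).max(),s['ft_force'].round(1)); print(order.hand_in())"
```

```text
5.8 0.007914231647408114 [ 0.7  0.1 -0.6]
the job is handed in; nothing more can be done
None
```

I pressed the eject key to its bottom stop with one finger while the other stood in front of the bay. The cartridge sprang out and was stopped. I held the key down for about 0.8 s, let it up, backed away and handed in at 5.8 s.

**Cartridge:** the top camera put it 18.4 mm out, 0.5 mm sideways from its seated position, both before and after I let the key up. That is past the 14 mm latch point but short of the expected 25–30 mm. I didn't find out why; it may have rebounded off the finger. In the last check the scene camera read 17.4 mm, down from 18.7 mm while the key was held.

**By eye only:** in the last picture the cartridge lies flat and the key looks up. The jar, bottle and caddy look undisturbed. I did not measure any of these.

**Forces:** the highest wrist force I read was 28 N, while pressing the key. At hand-in the arm was still and the force was under 1 N, so the gripper was touching nothing.

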